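# Fish the extension bar out of the tool case and present it to the vise

## Robot

A 6-joint arm with a two-finger parallel gripper is mounted at the origin on the work surface. World frame = base frame: x ahead of the robot, y to its left, z up, the work surface at z = 0. Lengths are in m, angles in rad, forces in N, time in s.
With the tool pointing down it reaches from about 0.225 to 0.875 m from the base axis. Payload 3.4 kg.
Tool frame: the origin (TCP) lies at the very end of the fingers, on their centre line; the grasp point (between the pads) lies 19 mm behind it (manip.pinch_z is the distance from the TCP to the grasp point, in m); z points along the fingers, y is the line along which they close (so a half turn about z gives the same grasp; the last joint's range is limited). The gripper opens to 85 mm and grips with 20 to 120 N. Pads are 22 mm wide; open, the fingers measure 114 mm over their backs; the gripper's body (76 mm by 85 mm) begins 54 mm behind the grasp point. The pads swing forward as they close: fully open they stand 13 mm farther back than shut.
Start: joints at [1.069, 0.276, 1.505, -0, 1.361, -0.121], TCP at [0.214, 0.534, 0.231] pointing down, gripper open.
Joint ranges: [-2.89, 2.89], [-0.75, 2.08], [0.22, 2.7], [-1.18, 4.32], [0.11, 2.71], [-2.7, 2.7]. Speed limits (rad/s): [2.57, 2.57, 3.14, 3.14, 3.14, 3.14].

## Interface

Orientations are given as a unit quaternion [w, x, y, z].
In Python, from rig import manip gives the robot as it stands. The module is installed in compiled form; this text tells all that it offers.
- The arm moves only by the shell command python3 -m jog 'ROWS' [FORCE]. ROWS is JSON, a list of rows, each an object of numbers: "dx", "dy", "dz": the shift along the tool's x, y, z each as a share of 25 cm, from -1 to 1; "ax", "ay", "az": the turn, a rotation vector about the tool's x, y, z each as a share of 90 degrees, from -1 to 1; "grip": the opening, from -1 (shut) to 1 (fully open), so that 0 is half open. A call has 1 to 5 rows; each row is the pose to reach, as a shift and turn from the pose commanded when the call began, along the tool's axes at that moment; what a row does not reach only later rows make up. A row lasts 1/12 s, in which the tool goes at most 41.7 mm and 7.16 degrees, less where a joint would pass 70% of its speed; a pose out of reach is approached as far as the arm can. A call with a number of a shift or a turn outside -1 to 1 is refused whole. A call with a gripper value outside its range is refused whole. The fingers move at their own pace and stop on an object; FORCE is the grip in N (left out, the last holds). Time passes only in rows, so rows that repeat a pose let the fingers close. It gives the time, the measured TCP pose, the force, the opening and the grip force at its end, in the units of the state.
- manip.get_state(): the state, without advancing time (a new reading comes with each control period).
- manip.get_image(name): name is "scene" or "top" or "wrist"; returns a dict with "img" (480x640x3 uint8, red, green, blue), "mtx" (3x3 intrinsics, pixels), "k1" (the pictures are not rectified: a ray, as slopes to the right and down, at radius r is drawn at 1 + k1 r^2 times it, then the intrinsics apply), "world_to_cam" (4x4, takes a point from world to camera coordinates); the wrist camera has in their place "T_tool_cam" (4x4, takes a point from camera to tool coordinates, whose origin is the TCP and whose axes are the flange's). Camera axes: x right, y down, z forward; pixel columns grow to the right and rows downward; lengths in m; the calibration is good to about 2 mm. A picture is of the moment at which its call begins: read the wrist's pose just before it. There is no depth.
- manip.sign_off(): hands the job in; it is judged then, once.
The state is a dict: "clock": time; "qpos": joint angles; "qd": joint speeds; "effort": joint torques, N m; "position": TCP position; "ee_rot": TCP orientation; "contact_force": force on the tool from outside, world axes, zero at the start; "moment": the same for the moment, N m; "width": finger opening in m; "gripper_force": force on a finger pad.
Only numpy, scipy, OpenCV 4.12 (cv2) and the standard library are available. Lean on these libraries where they do the work, as an engineer would, in place of code of your own. Each camera call takes 0.05 s, during which the arm holds its last target. There are 200 camera calls.

## Task

The socket extension bar in the blue tool case is longer than the gap between the case's two fixed covers: tilt it, bring it out end first through the gap, and then hold it level just above the open jaws of the bench vise (clear of them, by less than a hand's breadth), centred on the jaws and running along them, ready to be clamped. Finish while still holding it there in the gripper, touching neither vise nor case with the bar, and leave the other things on the bench where they are.

Things in the scene. Friction and masses are not known exactly. Their poses are not given: they have to be found in the camera images.
- case: Shallow blue steel tool case, fixed to the bench, outside 188 (own x) x 368 (own y) x 60 mm high, plus carrying handles 25 mm out at the y ends. Origin: centre of its underside, z up. Walls and floor 4 mm; inside 180 x 360 mm. Black rubber mats on the floor from |y| = 58 mm outward, tops 12 mm above the bench, carry the bar's ends.
- case_opening (a point): Middle of the case's only opening, in the covers' top face 60 mm above the bench; axes as the case. Opening 150 mm along y, 180 mm along x. Beyond it on both sides (|y| over 75 mm) fixed blue covers with yellow edges, 4 mm thick, roof the case; 44 mm from mats to their underside.
- bar: Steel extension bar, orange grip sleeve in the middle, loose, 0.2 to 0.45 kg, lying in the case roughly along the case's y, both ends hidden under the covers. Origin: on its axis, half way along, also its centre of mass (22 mm above the bench at the start); own y runs along it. 210 mm long; sleeve 18 mm diameter over the middle 80 mm, shank 16 mm, a 20 x 20 x 24 mm square collar at each end.
- bar_end_a (a point): Centre of the bar's end face at its own +y, 105 mm from its middle.
- bar_end_b (a point): Centre of the bar's end face at its own -y, 105 mm from its middle.
- vise: Grey bench vise bolted to the bench. Origin: at bench height under the middle of the jaw gap, z up. Jaws are 100 mm long along its own y, tops 130 mm above the bench, fixed open 36 mm (gap across own x). Body reaches from x = -145 mm (screw handle, 73 mm to either side in y, 75 mm high) to x = +97 mm; nothing on it is higher than the jaws.
- vise_jaws (a point): Middle of the vise's jaw gap at the height of the jaw tops; its y axis runs along the jaws, z up.
- spray: Bystander: spray can, 54 mm diameter, 170 mm tall, standing. Origin at the centre of its underside.
- tape: Bystander: roll of green tape lying flat, 96 mm diameter, 30 mm high. Origin at the centre of its underside.
- driver: Bystander: screwdriver with orange handle lying on the bench, about 200 mm long along its own x.
- funnel: Bystander: red funnel standing mouth down, 90 mm diameter, 110 mm tall. Origin at the centre of its underside.
Not all that is in view belongs to the job. Leave any purple look-alike of the bar alone.

How it is judged:
On the way:
1. the bar is out of the case: both its ends are above the covers, held by the gripper (height (world z) of each of bar_end_a, bar_end_b above 0.075 m and contact force between bar and the fingers above 1 N), for 0.1 s.
At the end, for the whole second after the job is handed in: The gripper holds the bar still in the air over the vise: bar's middle 14 to 110 mm above the jaw tops and within 30 mm sideways of the jaws' middle, along the jaws within 0.2 rad, level within 0.14 rad, the bar touching neither vise nor case (contact force between bar and the fingers above 1 N and contact force between bar and vise below 0.05 N and contact force between bar and case below 0.05 N and z of bar in the frame of vise_jaws between 0.014 and 0.11 m and horizontal distance between bar and vise_jaws below 0.03 m and angle between the y axis of bar and the y axis of vise_jaws, either way round below 0.2 rad and angle between bar's own y axis and vertical between 1.43 and 1.71 rad and linear speed of bar below 0.03 m/s); the arm keeps its last pose, push and grip.
It fails at once if a bystander was moved more than 30 mm (distance of any of spray, tape, driver, funnel from where it was at the start of the episode above 0.03 m).
It also fails if it takes over 42 s, if anything falls off the work surface, if the arm or the gripper's body presses on something with over 40 N, if the wrist force passes 120 N, or if a joint passes its speed limit or range.

## Working session

There is one attempt and no reset: what is moved stays moved. The work goes in short steps, Python scripts to look and compute and a shell command to move; the robot and the scene stay as the last step left them, time stands still between calls to the robot, and variables do not carry over. Pictures are saved under pics/ and viewed, at most 10 in all, crops included, and the job is handed in when it is done.

```bash
mkdir -p pics
python3 - <<'E'
from rig import manip
import cv2,numpy as np
s=manip.get_state();print(s['clock'],s['position'],s['ee_rot'],s['width'])
for n in("top","scene"):
    d=manip.get_image(n);cv2.imwrite(f"pics/{n}0.png",d["img"][:,:,::-1]);print(n,d["mtx"].round(1).tolist(),d["k1"],d["world_to_cam"].round(3).tolist())
E
```

```text
0.0 [0.21344665 0.53333628 0.23039016] [-2.92075710e-04  1.89260497e-01  9.81926442e-01 -9.17604870e-04] 0.08570629937366032
top [[537.1, 0.0, 327.5], [0.0, 537.1, 243.0], [0.0, 0.0, 1.0]] -0.15268507875379125 [[0.017, -1.0, -0.013, 0.085], [-0.995, -0.016, -0.097, 0.506], [0.097, 0.015, -0.995, 1.345], [0.0, 0.0, 0.0, 1.0]]
scene [[565.4, 0.0, 306.5], [0.0, 565.4, 232.3], [0.0, 0.0, 1.0]] -0.022840678208387772 [[-0.308, 0.951, 0.017, 0.068], [0.608, 0.21, -0.766, -0.244], [-0.732, -0.226, -0.643, 1.808], [0.0, 0.0, 0.0, 1.0]]
```

View pics/top0.png

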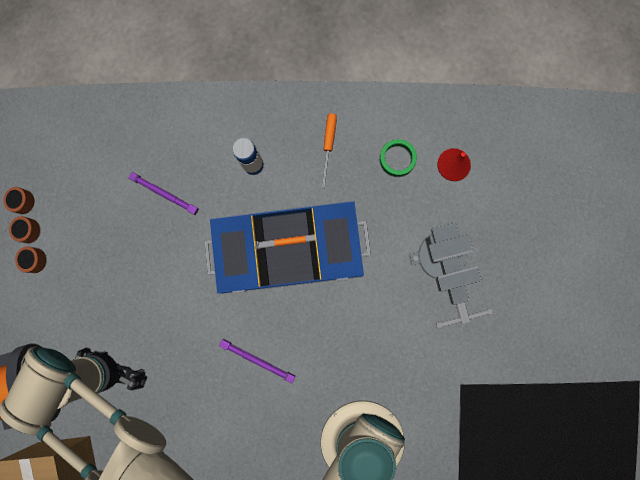

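View pics/scene0.png

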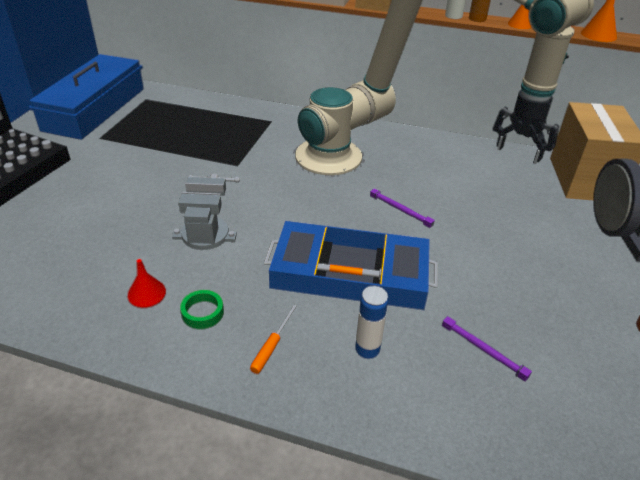

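The top view shows the case centred near px (287,247), the bar's orange sleeve near (293,241), and the vise jaws near (455,263). The purple look-alikes at (163,193) and (257,361) get left alone. The scene view agrees.

```bash
cat > h.py <<'E'
from rig import manip
import cv2,numpy as np
from scipy.spatial.transform import Rotation as R
def plane(d,px,z,pose=None):
    n=cv2.undistortPoints(np.array(px,float).reshape(-1,1,2),d["mtx"],np.array([d["k1"],0,0,0.]))[:,0]
    if "world_to_cam" in d: C=np.linalg.inv(d["world_to_cam"])
    else:
        T=np.eye(4);T[:3,:3]=R.from_quat(np.roll(pose["ee_rot"],-1)).as_matrix();T[:3,3]=pose["position"];C=T@d["T_tool_cam"]
    r=np.c_[n,np.ones(len(n))]@C[:3,:3].T;o=C[:3,3]
    return o+r*((z-o[2])/r[:,2])[:,None]
def big(m):
    c=max(cv2.findContours(m.astype(np.uint8),cv2.RETR_EXTERNAL,cv2.CHAIN_APPROX_NONE)[0],key=cv2.contourArea);return c
E
python3 - <<'E'
from h import *
d=manip.get_image("top");im=d["img"];h=cv2.cvtColor(im,cv2.COLOR_RGB2HSV)
roi=np.zeros(h.shape[:2],bool);roi[195:300,200:375]=1
b=cv2.inRange(h,(100,120,50),(125,255,255))>0
c=big(b&roi);box=cv2.boxPoints(cv2.minAreaRect(c));print("case",box.tolist(),plane(d,box,.06).round(4).tolist(),plane(d,box,.06).mean(0))
o=cv2.inRange(h,(5,150,120),(18,255,255))>0
c=big(o&roi);box=cv2.boxPoints(cv2.minAreaRect(c));P=plane(d,box,.026);print("sleeve",box.tolist(),P.round(4).tolist(),P.mean(0))
y=cv2.inRange(h,(22,120,120),(33,255,255))>0
cs=cv2.findContours((y&roi).astype(np.uint8),0,2)[0]
for c in cs:
  if len(c)>3: q=cv2.boxPoints(cv2.minAreaRect(c));print("yel",q.round().tolist(),plane(d,q,.06).mean(0))
for n,p in(("can",[(247,157)]),("tape",[(398,158)]),("driver",[(328,150)]),("funnel",[(454,165)])):print(n,plane(d,p,.0).round(3))
cv2.imwrite("pics/vise.png",cv2.resize(im[210:340,400:500,::-1],None,fx=4.6,fy=4.6,interpolation=cv2.INTER_CUBIC))
E
```

```text
case [[208.04307556152344, 218.85186767578125], [354.1784973144531, 200.95773315429688], [363.30279541015625, 275.47314453125], [217.16738891601562, 293.3672790527344]] [[0.5574, 0.3949, 0.06], [0.6078, 0.0272, 0.06], [0.4216, 0.0024, 0.06], [0.3706, 0.3648, 0.06]] [0.48934628 0.19731825 0.06      ]
sleeve [[273.739990234375, 239.17999267578125], [304.260009765625, 234.81997680664062], [305.239990234375, 241.67996215820312], [274.719970703125, 246.03997802734375]] [[0.5119, 0.2305, 0.026], [0.5243, 0.1525, 0.026], [0.5067, 0.1496, 0.026], [0.4943, 0.2275, 0.026]] [0.50927058 0.19003959 0.026     ]
yel [[319.0, 274.0], [319.0, 269.0], [320.0, 269.0], [320.0, 274.0]] [0.42969765 0.11085678 0.06      ]
yel [[318.0, 266.0], [318.0, 263.0], [319.0, 263.0], [319.0, 266.0]] [0.44700133 0.11364986 0.06      ]
yel [[316.0, 248.0], [317.0, 248.0], [317.0, 249.0], [316.0, 249.0]] [0.48670936 0.11935312 0.06      ]
yel [[315.0, 241.0], [315.0, 238.0], [316.0, 238.0], [316.0, 241.0]] [0.50914874 0.12226759 0.06      ]
yel [[313.0, 223.0], [314.0, 223.0], [314.0, 225.0], [313.0, 225.0]] [0.5479678  0.12801064 0.06      ]
can [[0.734 0.312 0.   ]]
tape [[ 0.736 -0.09   0.   ]]
driver [[0.755 0.096 0.   ]]
funnel [[ 0.72 -0.24  0.  ]]
```

View pics/vise.png

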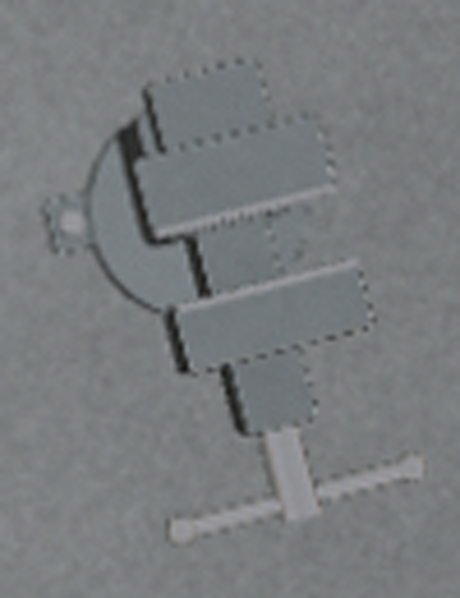

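The zoomed crop shows the jaws' inner edges: upper jaw from zoom px (158,237) to (337,188), lower jaw from (175,308) to (356,262). The gap middle is therefore at about full-image px (455.8,264.1).

```bash
cat >> h.py <<'E'
def go(pos,ydeg,tilt=0):
    """shares from measured pose to TCP pos, tool y at world angle ydeg, then tilt (deg) about tool y"""
    s=manip.get_state();q=R.from_quat(np.roll(s["ee_rot"],-1))
    a=np.radians(ydeg);Y=np.array([np.cos(a),np.sin(a),0]);Z=np.array([0,0,-1.]);X=np.cross(Y,Z)
    T=R.from_matrix(np.c_[X,Y,Z])*R.from_euler("y",tilt,degrees=True)
    print("t",round(s["clock"],2),"d",(q.inv().apply(np.array(pos)-s["position"])/.25).round(3),"a",((q.inv()*T).as_rotvec()/(np.pi/2)).round(3),"pos",np.round(s["position"],4),"F",np.round(s["contact_force"],1),"w",round(s["width"],4),"gf",s["gripper_force"],"X",q.as_matrix()[:,0].round(3),"Z",q.as_matrix()[:,2].round(3))
E
python3 -m jog '[{"dx":-0.8,"dy":-0.42,"grip":1},{"dx":-0.8,"dy":-0.42,"grip":1},{"dx":-0.8,"dy":-0.42,"grip":1},{"dx":-0.8,"dy":-0.42,"grip":1},{"dx":-0.8,"dy":-0.42,"grip":1}]' 40
python3 -m jog '[{"dx":-0.75,"dy":-0.4,"az":0.65,"grip":1},{"dx":-0.75,"dy":-0.4,"az":0.65,"grip":1},{"dx":-0.75,"dy":-0.4,"az":0.65,"grip":1},{"dx":-0.75,"dy":-0.4,"az":0.65,"grip":1},{"dx":-0.75,"dy":-0.4,"az":0.65,"grip":1}]'
python3 - <<'E'
from h import *
d=manip.get_image("top")
q=np.array([(158,237),(337,188),(175,308),(356,262)])/4.6+[400,210]
P=plane(d,q,.13);print("vise",P.round(4).tolist(),P.mean(0))
v=P[1]-P[0]+P[3]-P[2];print(np.degrees(np.arctan2(v[1],v[0])))
go([.509,.190,.2],9)
E
```

```text
vise [[0.4541, -0.1612, 0.13], [0.4807, -0.2546, 0.13], [0.4179, -0.17, 0.13], [0.4426, -0.2643, 0.13]] [ 0.44882495 -0.21253248  0.13      ]
-74.7107639181767
t 0.2 d [-1.608 -0.836  0.124] a [-0.001  0.     0.658] pos [0.2136 0.5335 0.2308] F [ 0.4  0.9 -0.5] w 0.0855 gf 0.0 X [-0.928  0.372  0.   ] Z [-0.001 -0.001 -1.   ]schema error: expected keys dx, dy, dz, ax, ay, az, grip
schema error: expected keys dx, dy, dz, ax, ay, az, grip
```

```bash
python3 -m jog '[{"dx":-0.8,"dy":-0.42,"dz":0,"ax":0,"ay":0,"az":0,"grip":1},{"dx":-0.8,"dy":-0.42,"dz":0,"ax":0,"ay":0,"az":0,"grip":1},{"dx":-0.8,"dy":-0.42,"dz":0,"ax":0,"ay":0,"az":0,"grip":1},{"dx":-0.8,"dy":-0.42,"dz":0,"ax":0,"ay":0,"az":0,"grip":1},{"dx":-0.8,"dy":-0.42,"dz":0,"ax":0,"ay":0,"az":0,"grip":1}]' 40
python3 -m jog '[{"dx":-0.75,"dy":-0.4,"dz":0,"ax":0,"ay":0,"az":0.65,"grip":1},{"dx":-0.75,"dy":-0.4,"dz":0,"ax":0,"ay":0,"az":0.65,"grip":1},{"dx":-0.75,"dy":-0.4,"dz":0,"ax":0,"ay":0,"az":0.65,"grip":1},{"dx":-0.75,"dy":-0.4,"dz":0,"ax":0,"ay":0,"az":0.65,"grip":1},{"dx":-0.75,"dy":-0.4,"dz":0,"ax":0,"ay":0,"az":0.65,"grip":1}]'
python3 -c 'from h import *
go([.509,.190,.2],9)'
```

```text
clock: 0.62
position: [0.3496, 0.3738, 0.2312]
ee_rot: [0.0, 0.189, 0.982, 0.0]
contact_force: [0.9, 0.2, 0.0]
width: 0.0855
gripper_force: 0.0
clock: 1.03
position: [0.4841, 0.2142, 0.2313]
ee_rot: [-0.0, 0.485, 0.875, 0.0]
contact_force: [-0.8, 0.1, 0.8]
width: 0.0851
gripper_force: 0.0
t 1.03 d [-0.135  0.033  0.125] a [ 0.    -0.     0.256] pos [0.4841 0.2142 0.2313] F [-0.8  0.1  0.8] w 0.0851 gf 0.0 X [-0.53   0.848  0.   ] Z [ 0.  0. -1.]
```

Finish the approach, then take a wrist close-up.

```bash
python3 -m jog '[{"dx":-0.135,"dy":0.033,"dz":0.08,"ax":0,"ay":0,"az":0.256,"grip":1},{"dx":-0.135,"dy":0.033,"dz":0.08,"ax":0,"ay":0,"az":0.256,"grip":1},{"dx":-0.135,"dy":0.033,"dz":0.08,"ax":0,"ay":0,"az":0.256,"grip":1},{"dx":-0.135,"dy":0.033,"dz":0.08,"ax":0,"ay":0,"az":0.256,"grip":1},{"dx":-0.135,"dy":0.033,"dz":0.08,"ax":0,"ay":0,"az":0.256,"grip":1}]'
python3 - <<'E'
from h import *
go([.509,.190,.2],9)
s=manip.get_state();d=manip.get_image("wrist");im=d["img"];h=cv2.cvtColor(im,cv2.COLOR_RGB2HSV)
cv2.imwrite("pics/w1.png",im[:,:,::-1])
o=cv2.inRange(h,(5,150,90),(18,255,255))>0
c=big(o);box=cv2.boxPoints(cv2.minAreaRect(c));P=plane(d,box,.022,s);print(box.round().tolist(),P.round(4).tolist(),P.mean(0))
y=cv2.inRange(h,(22,120,120),(33,255,255))
for c in cv2.findContours(y,0,2)[0]:
  if cv2.contourArea(c)>60: q=cv2.boxPoints(cv2.minAreaRect(c));print("yel",q.round().tolist(),plane(d,q,.06,s).round(3).tolist())
E
```

```text
clock: 1.45
position: [0.5083, 0.1915, 0.2108]
ee_rot: [-0.0, 0.648, 0.762, -0.0]
contact_force: [0.2, -1.0, -0.3]
width: 0.0849
gripper_force: 0.0
t 1.45 d [-0.006  0.002  0.043] a [-0.001 -0.     0.003] pos [0.5083 0.1915 0.2108] F [ 0.2 -1.  -0.3] w 0.0849 gf 0.0 X [-0.161  0.987  0.   ] Z [-0.001 -0.    -1.   ]
[[555.0, 346.0], [562.0, 321.0], [645.0, 342.0], [639.0, 367.0]] [[0.7479, 0.0929, 0.022], [0.7447, 0.119, 0.022], [0.8253, 0.1103, 0.022], [0.8304, 0.0838, 0.022]] [0.7870829  0.10150367 0.022     ]
yel [[184.0, 293.0], [184.0, 291.0], [409.0, 295.0], [409.0, 298.0]] [[0.416, 0.111, 0.06], [0.415, 0.114, 0.06], [0.591, 0.139, 0.06], [0.592, 0.136, 0.06]]
yel [[164.0, 87.0], [164.0, 82.0], [432.0, 90.0], [432.0, 94.0]] [[0.394, 0.263, 0.06], [0.394, 0.265, 0.06], [0.57, 0.29, 0.06], [0.571, 0.287, 0.06]]
```

View pics/w1.png

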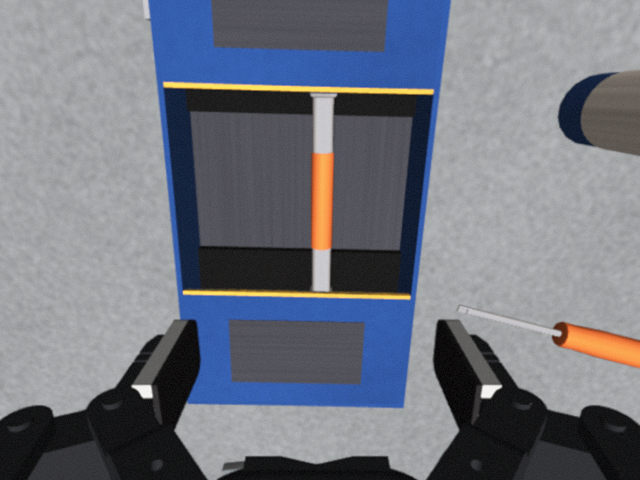

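The wrist view shows the bar's sleeve running from px (322,153) to (321,249). The gap's yellow edges are at rows ~88 and ~295. The mask picked up the screwdriver, so I'll use the sleeve pixels instead.

Run:
```python
from h import *
s=manip.get_state();d=manip.get_image("wrist")
h=cv2.cvtColor(d["img"],cv2.COLOR_RGB2HSV);o=cv2.inRange(h,(5,150,90),(18,255,255))>0;o[:,450:]=0
box=cv2.boxPoints(cv2.minAreaRect(big(o)));P=plane(d,box,.022,s);print(box.round().tolist(),P.round(4).tolist(),P.mean(0))
e=plane(d,[(322,155),(321,247)],.031,s);print(e);v=e[0]-e[1];print(np.degrees(np.arctan2(v[1],v[0]))-90)
go(list(e.mean(0)[:2])+[.05],np.degrees(np.arctan2(v[1],v[0]))-90)
```

```text
[[309.0, 249.0], [312.0, 152.0], [334.0, 153.0], [331.0, 249.0]] [[0.5089, 0.1505, 0.022], [0.4982, 0.2316, 0.022], [0.5152, 0.2339, 0.022], [0.5274, 0.153, 0.022]] [0.51242247 0.19227057 0.022     ]
[[0.50605366 0.2321127  0.031     ]
 [0.51798659 0.15699705 0.031     ]]
9.02661848608021
t 1.55 d [0.008 0.017 0.645] a [-0.    -0.     0.004] pos [0.5081 0.1919 0.2112] F [-0.8 -0.4  0.2] w 0.0854 gf 0.0 X [-0.163  0.987  0.   ] Z [-0.  0. -1.]
```

```bash
python3 -m jog '[{"dx":0.005,"dy":0.015,"dz":0.16,"ax":0,"ay":0,"az":0,"grip":1},{"dx":0.005,"dy":0.015,"dz":0.32,"ax":0,"ay":0,"az":0,"grip":1},{"dx":0.005,"dy":0.015,"dz":0.46,"ax":0,"ay":0,"az":0,"grip":1},{"dx":0.005,"dy":0.015,"dz":0.58,"ax":0,"ay":0,"az":0,"grip":1},{"dx":0.005,"dy":0.015,"dz":0.64,"ax":0,"ay":0,"az":0,"grip":1}]'
python3 -m jog '[{"dx":0,"dy":0,"dz":0.06,"ax":0,"ay":0,"az":0,"grip":0.4},{"dx":0,"dy":0,"dz":0.11,"ax":0,"ay":0,"az":0,"grip":0.1},{"dx":0,"dy":0,"dz":0.15,"ax":0,"ay":0,"az":0,"grip":-0.2},{"dx":0,"dy":0,"dz":0.17,"ax":0,"ay":0,"az":0,"grip":-0.2},{"dx":0,"dy":0,"dz":0.175,"ax":0,"ay":0,"az":0,"grip":-0.2}]'
python3 -c 'from h import *
go([.512,.193,.006],9)'
```

```text
clock: 1.97
position: [0.509, 0.1935, 0.0478]
ee_rot: [-0.002, 0.647, 0.763, -0.002]
contact_force: [-0.1, -0.4, -0.9]
width: 0.0853
gripper_force: 0.0
clock: 2.38
position: [0.5112, 0.1939, 0.0068]
ee_rot: [-0.0, 0.647, 0.762, -0.001]
contact_force: [0.0, 0.1, -0.7]
width: 0.0339
gripper_force: 0.0
t 2.38 d [-0.004  0.002  0.003] a [-0.001  0.     0.004] pos [0.5112 0.1939 0.0068] F [ 0.   0.1 -0.7] w 0.0339 gf 0.0 X [-0.163  0.987 -0.   ] Z [-0.001 -0.    -1.   ]
```

```bash
python3 -m jog '[{"dx":0,"dy":0,"dz":0,"ax":0,"ay":0,"az":0,"grip":-1},{"dx":0,"dy":0,"dz":0,"ax":0,"ay":0,"az":0,"grip":-1},{"dx":0,"dy":0,"dz":0,"ax":0,"ay":0,"az":0,"grip":-1},{"dx":0,"dy":0,"dz":0,"ax":0,"ay":0,"az":0,"grip":-1},{"dx":0,"dy":0,"dz":0,"ax":0,"ay":0,"az":0,"grip":-1}]' 90
python3 -m jog '[{"dx":0,"dy":0,"dz":-0.02,"ax":0,"ay":0,"az":0,"grip":-1},{"dx":0,"dy":0,"dz":-0.04,"ax":0,"ay":0,"az":0,"grip":-1},{"dx":0,"dy":0,"dz":-0.04,"ax":0,"ay":0,"az":0,"grip":-1},{"dx":0,"dy":0,"dz":-0.04,"ax":0,"ay":0,"az":0,"grip":-1}]' 90
python3 - <<'E'
from h import *
go([.512,.193,.006],9)
d=manip.get_image("wrist");cv2.imwrite("pics/w2.png",d["img"][:,:,::-1])
E
```

```text
clock: 2.8
position: [0.5122, 0.194, 0.0083]
ee_rot: [0.0, 0.647, 0.762, 0.001]
contact_force: [-0.3, 0.8, 2.8]
width: 0.015
gripper_force: 88.0
clock: 3.13
position: [0.512, 0.1938, 0.0179]
ee_rot: [0.0, 0.647, 0.762, 0.0]
contact_force: [0.3, -0.4, -3.3]
width: 0.0152
gripper_force: 88.0
t 3.13 d [-0.003 -0.001  0.048] a [ 0.001 -0.     0.004] pos [0.512  0.1938 0.0179] F [ 0.3 -0.4 -3.3] w 0.0152 gf 87.975994348526 X [-0.162  0.987  0.   ] Z [ 0.001  0.    -1.   ]
```

View pics/w2.png

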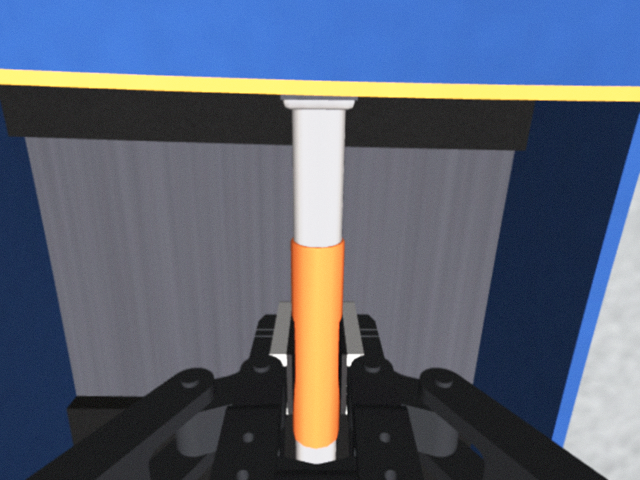

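The wrist view shows the sleeve (px rows 243–445) clamped between the pads. The +y collar is just at the cover edge (row ~100), and the wrist carries about 3 N. Next I'll slide the bar under the −y cover and tilt the +y end up.

```bash
python3 -m jog '[{"dx":-0.04,"dy":0,"dz":0,"ax":0,"ay":0,"az":0,"grip":-1},{"dx":-0.08,"dy":0,"dz":0,"ax":0,"ay":0,"az":0,"grip":-1},{"dx":-0.12,"dy":0,"dz":0,"ax":0,"ay":0,"az":0,"grip":-1},{"dx":-0.13,"dy":0,"dz":0,"ax":0,"ay":0,"az":0,"grip":-1},{"dx":-0.13,"dy":0,"dz":0,"ax":0,"ay":0,"az":0,"grip":-1}]' 90
python3 -m jog '[{"dx":0.003,"dy":0,"dz":-0.02,"ax":0,"ay":0.04,"az":0,"grip":-1},{"dx":0.007,"dy":0,"dz":-0.045,"ax":0,"ay":0.09,"az":0,"grip":-1},{"dx":0.011,"dy":0,"dz":-0.07,"ax":0,"ay":0.135,"az":0,"grip":-1},{"dx":0.015,"dy":0,"dz":-0.09,"ax":0,"ay":0.18,"az":0,"grip":-1},{"dx":0.015,"dy":0,"dz":-0.09,"ax":0,"ay":0.18,"az":0,"grip":-1}]' 90
python3 - <<'E'
from h import *
go([.512,.193,.006],9)
d=manip.get_image("scene");cv2.imwrite("pics/s2.png",cv2.resize(d["img"][190:330,240:460,::-1],None,fx=3,fy=3))
E
```

```text
clock: 3.6
position: [0.5172, 0.1604, 0.0175]
ee_rot: [-0.0, 0.648, 0.762, -0.0]
contact_force: [-0.5, 0.1, -3.1]
width: 0.0148
gripper_force: 87.9
clock: 4.02
position: [0.5179, 0.1633, 0.0403]
ee_rot: [-0.107, 0.642, 0.753, 0.092]
contact_force: [0.2, -0.9, -2.1]
width: 0.0152
gripper_force: 88.0
t 4.02 d [ 0.078 -0.005  0.166] a [ 0.001 -0.18   0.001] pos [0.5179 0.1633 0.0403] F [ 0.2 -0.9 -2.1] w 0.0152 gf 87.95320987701416 X [-0.152  0.948  0.28 ] Z [-0.043  0.276 -0.96 ]
```

View pics/s2.png

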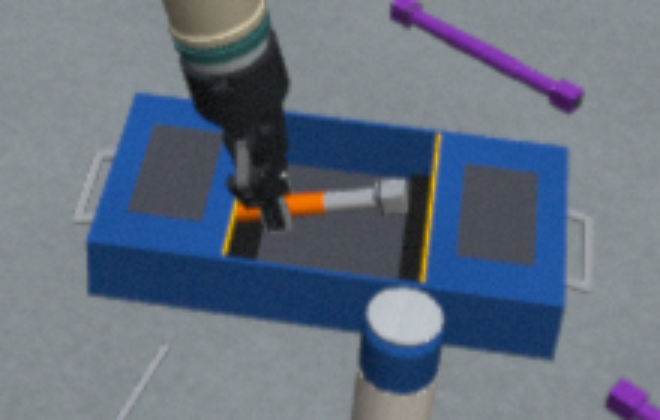

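The crop shows the +y collar (crop px 392,196) free of the right cover edge (430) and tilted up. Next I'll draw the bar out along its own axis.

```bash
python3 -m jog '[{"dx":0.05,"dy":0,"dz":0,"ax":0,"ay":0,"az":0,"grip":-1},{"dx":0.1,"dy":0,"dz":0,"ax":0,"ay":0,"az":0,"grip":-1},{"dx":0.16,"dy":0,"dz":0.01,"ax":0,"ay":0,"az":0,"grip":-1},{"dx":0.21,"dy":0,"dz":0.02,"ax":0,"ay":0,"az":0,"grip":-1},{"dx":0.21,"dy":0,"dz":0.02,"ax":0,"ay":0,"az":0,"grip":-1}]' 90
python3 -m jog '[{"dx":0.04,"dy":0,"dz":0,"ax":0,"ay":0,"az":0,"grip":-1},{"dx":0.08,"dy":0,"dz":0,"ax":0,"ay":0,"az":0,"grip":-1},{"dx":0.12,"dy":0,"dz":0,"ax":0,"ay":0,"az":0,"grip":-1},{"dx":0.16,"dy":0,"dz":0,"ax":0,"ay":0,"az":0,"grip":-1},{"dx":0.16,"dy":0,"dz":0,"ax":0,"ay":0,"az":0,"grip":-1}]' 90
python3 - <<'E'
from h import *
go([.512,.193,.006],9)
d=manip.get_image("scene");cv2.imwrite("pics/s3.png",cv2.resize(d["img"][190:330,240:460,::-1],None,fx=3,fy=3))
E
```

```text
clock: 4.48
position: [0.5065, 0.2202, 0.0504]
ee_rot: [-0.108, 0.639, 0.756, 0.091]
contact_force: [-0.1, 1.5, -3.9]
width: 0.015
gripper_force: 88.0
clock: 4.9
position: [0.5016, 0.2565, 0.0619]
ee_rot: [-0.108, 0.64, 0.755, 0.092]
contact_force: [0.2, -0.2, -2.6]
width: 0.0156
gripper_force: 88.0
t 4.9 d [-0.31  -0.001  0.143] a [ 0.    -0.181  0.005] pos [0.5016 0.2565 0.0619] F [ 0.2 -0.2 -2.6] w 0.0156 gf 87.95799493789673 X [-0.157  0.947  0.28 ] Z [-0.045  0.276 -0.96 ]
```

View pics/s3.png

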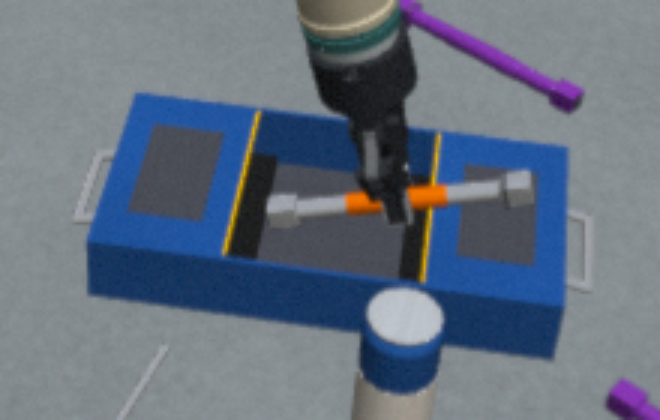

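Both ends are now inside or over the gap: the tail collar is at crop px (283,210), right of the left cover edge (~238). Lift straight up, then level the bar.

```bash
python3 -m jog '[{"dx":0.02,"dy":0,"dz":-0.07,"ax":0,"ay":0,"az":0,"grip":-1},{"dx":0.06,"dy":0,"dz":-0.2,"ax":0,"ay":0,"az":0,"grip":-1},{"dx":0.1,"dy":0,"dz":-0.35,"ax":0,"ay":0,"az":0,"grip":-1},{"dx":0.15,"dy":0,"dz":-0.5,"ax":0,"ay":0,"az":0,"grip":-1},{"dx":0.19,"dy":0,"dz":-0.65,"ax":0,"ay":0,"az":0,"grip":-1}]' 90
python3 -m jog '[{"dx":0,"dy":0,"dz":0,"ax":0,"ay":-0.06,"az":0,"grip":-1},{"dx":0,"dy":0,"dz":0,"ax":0,"ay":-0.12,"az":0,"grip":-1},{"dx":0,"dy":0,"dz":0,"ax":0,"ay":-0.18,"az":0,"grip":-1},{"dx":0,"dy":0,"dz":0,"ax":0,"ay":-0.18,"az":0,"grip":-1}]' 90
python3 - <<'E'
from h import *
go([.449,-.2125,.22],15.3)
E
```

```text
clock: 5.37
position: [0.5013, 0.2542, 0.2318]
ee_rot: [-0.107, 0.641, 0.754, 0.091]
contact_force: [0.9, -0.1, -2.5]
width: 0.0152
gripper_force: 88.2
clock: 5.7
position: [0.5013, 0.2573, 0.2309]
ee_rot: [0.0, 0.646, 0.763, 0.0]
contact_force: [-0.1, 0.9, -2.7]
width: 0.015
gripper_force: 88.1
t 5.7 d [-1.819 -0.518  0.043] a [ 0.001  0.    -0.064] pos [0.5013 0.2573 0.2309] F [-0.1  0.9 -2.7] w 0.015 gf 88.11370253562927 X [-0.166  0.986 -0.   ] Z [ 0.001  0.    -1.   ]
```

```bash
python3 -m jog '[{"dx":-0.1,"dy":-0.03,"dz":0,"ax":0,"ay":0,"az":0,"grip":-1},{"dx":-0.24,"dy":-0.07,"dz":0,"ax":0,"ay":0,"az":0,"grip":-1},{"dx":-0.38,"dy":-0.11,"dz":0,"ax":0,"ay":0,"az":0,"grip":-1},{"dx":-0.52,"dy":-0.15,"dz":0,"ax":0,"ay":0,"az":0,"grip":-1},{"dx":-0.66,"dy":-0.19,"dz":0,"ax":0,"ay":0,"az":0,"grip":-1}]' 90
python3 -m jog '[{"dx":-0.14,"dy":-0.04,"dz":0,"ax":0,"ay":0,"az":0,"grip":-1},{"dx":-0.28,"dy":-0.08,"dz":0,"ax":0,"ay":0,"az":0,"grip":-1},{"dx":-0.42,"dy":-0.12,"dz":0,"ax":0,"ay":0,"az":0,"grip":-1},{"dx":-0.56,"dy":-0.16,"dz":0,"ax":0,"ay":0,"az":0,"grip":-1},{"dx":-0.68,"dy":-0.19,"dz":0,"ax":0,"ay":0,"az":0,"grip":-1}]' 90
python3 - <<'E'
from h import *
go([.449,-.2125,.22],15.3)
E
```

```text
clock: 6.12
position: [0.4806, 0.0823, 0.2297]
ee_rot: [-0.001, 0.647, 0.762, 0.0]
contact_force: [0.2, -0.2, -1.8]
width: 0.0149
gripper_force: 88.2
clock: 6.53
position: [0.4608, -0.0938, 0.2299]
ee_rot: [-0.001, 0.648, 0.762, 0.0]
contact_force: [0.8, -0.4, -2.8]
width: 0.0148
gripper_force: 88.2
t 6.53 d [-0.461 -0.123  0.039] a [-0.    -0.001 -0.067] pos [ 0.4608 -0.0938  0.2299] F [ 0.8 -0.4 -2.8] w 0.0148 gf 88.189297914505 X [-0.161  0.987  0.001] Z [-0.     0.001 -1.   ]
```

```bash
python3 -m jog '[{"dx":-0.13,"dy":-0.04,"dz":0,"ax":0,"ay":0,"az":-0.03,"grip":-1},{"dx":-0.26,"dy":-0.07,"dz":0,"ax":0,"ay":0,"az":-0.067,"grip":-1},{"dx":-0.37,"dy":-0.1,"dz":0.04,"ax":0,"ay":0,"az":-0.067,"grip":-1},{"dx":-0.44,"dy":-0.12,"dz":0.08,"ax":0,"ay":0,"az":-0.067,"grip":-1},{"dx":-0.461,"dy":-0.123,"dz":0.12,"ax":0,"ay":0,"az":-0.067,"grip":-1}]' 90
python3 -m jog '[{"dx":0,"dy":0,"dz":0.05,"ax":0,"ay":0,"az":0,"grip":-1},{"dx":0,"dy":0,"dz":0.1,"ax":0,"ay":0,"az":0,"grip":-1},{"dx":0,"dy":0,"dz":0.12,"ax":0,"ay":0,"az":0,"grip":-1},{"dx":0,"dy":0,"dz":0.12,"ax":0,"ay":0,"az":0,"grip":-1}]' 90
python3 - <<'E'
from h import *
go([.449,-.2125,.17],15.3)
s=manip.get_state();w=manip.get_image("wrist");t=manip.get_image("top");c=manip.get_image("scene")
cv2.imwrite("pics/f.png",np.vstack([cv2.resize(t["img"][205:345,390:520],(390,420))[:300],np.zeros((0,390,3),np.uint8)])[:,:,::-1]) if 0 else None
a=cv2.resize(t["img"][200:340,390:530],(390,390));b=cv2.resize(c["img"][110:270,130:290],(390,390))
cv2.imwrite("pics/f.png",np.hstack([a,b])[:,:,::-1]);cv2.imwrite("pics/w3.png",w["img"][:,:,::-1])
E
```

```text
clock: 6.95
position: [0.4497, -0.2136, 0.1995]
ee_rot: [0.0, 0.608, 0.794, 0.0]
contact_force: [-1.1, 0.0, -2.8]
width: 0.0151
gripper_force: 88.2
clock: 7.28
position: [0.4492, -0.2089, 0.1686]
ee_rot: [-0.002, 0.606, 0.795, 0.0]
contact_force: [-0.6, -0.3, -2.5]
width: 0.0151
gripper_force: 88.2
t 7.28 d [-0.014 -0.005 -0.006] a [-0.001 -0.003  0.   ] pos [ 0.4492 -0.2089  0.1686] F [-0.6 -0.3 -2.5] w 0.0151 gf 88.23514938354492 X [-0.264  0.964  0.004] Z [-0.003  0.003 -1.   ]
```

View pics/f.png

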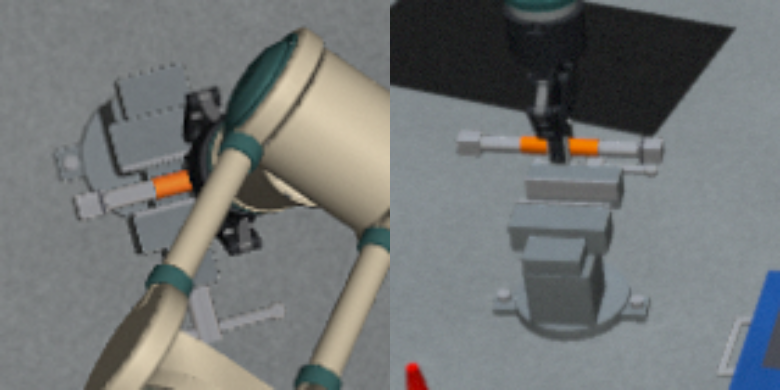

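View pics/w3.png

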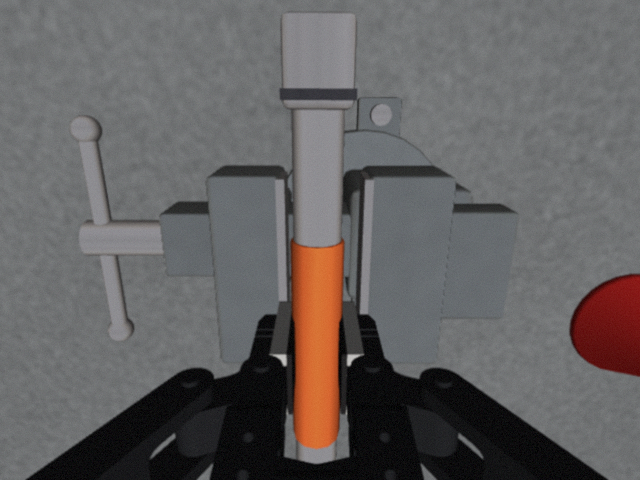

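The bar is parallel to the jaws and clear above them. The jaw-gap edges in the wrist view are at columns ~288 and ~362, with the bar at ~319. One numeric check of the centring follows.

```bash
python3 -m jog '[{"dx":0,"dy":0,"dz":0,"ax":0,"ay":0,"az":0,"grip":-1},{"dx":0,"dy":0,"dz":0,"ax":0,"ay":0,"az":0,"grip":-1},{"dx":0,"dy":0,"dz":0,"ax":0,"ay":0,"az":0,"grip":-1}]' 90
python3 - <<'E'
from h import *
s=manip.get_state();d=manip.get_image("wrist")
j=plane(d,[(286,179),(367,179),(221,362),(440,362),(210,179),(453,179)],.13,s);print(j.round(3).tolist())
print("jaw mid",(j[2:].mean(0)).round(3))
b=plane(d,[(317,243),(317,445)],.192,s);print("sleeve top",b.round(3).tolist(),b.mean(0).round(3));print(np.abs(s["qd"]).max(),s["position"])
E
```

```text
clock: 7.68
position: [0.451, -0.2099, 0.1709]
ee_rot: [0.001, 0.606, 0.795, 0.0]
contact_force: [0.5, -0.5, -3.1]
width: 0.0151
gripper_force: 88.2
[[0.425, -0.167, 0.13], [0.46, -0.157, 0.13], [0.416, -0.27, 0.13], [0.527, -0.239, 0.13], [0.392, -0.176, 0.13], [0.497, -0.147, 0.13]]
jaw mid [ 0.458 -0.208  0.13 ]
sleeve top [[0.441, -0.171, 0.192], [0.462, -0.249, 0.192]] [ 0.451 -0.21   0.192]
0.0034556039836161124 [ 0.45098711 -0.20994564  0.17091332]
```

The bar's middle is within about 7 mm of the jaws' middle, roughly 55 mm above them, level and still.

```bash
python3 -c 'from rig import manip
print(manip.sign_off())'
```

```text
the job is handed in; nothing more can be done
None
```

The job is handed in at about 8 s: the bar came out through the gap end first, and the gripper holds it level along the vise jaws, about 55 mm above them and within about 7 mm of their centre; sign-off gave no verdict.

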